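# Stow the charger and bar the drawer

### The job

Put the plug-in charger into the open drawer of the low grey cabinet and push the drawer fully shut. Then pull up the lock plunger on the steel locking section, slide the section to the next hole of its rail, so that its tongue stands across the drawer front, and let the pin go fully home in that hole. Finish while still holding the plunger's knob with the pin engaged, and leave the other things on the table where they are.

Things in the scene. Friction and masses are not known exactly. Their poses are not given: they have to be found in the camera images.
- charger_center (a point): Black plug-in charger lying loose on the table, a block 60 x 44 x 34 mm (x, y, z) with two 16 mm steel prongs on its +x end, 0.16 kg or so. The point is the centre of the block, 17 mm above its underside; x lies along its length. It may lie left or right of the cabinet.
- drawer_floor (a point): Point on the floor of the drawer (upper side), 72 mm behind the outer face of its front and midway across it, moving with the drawer: a free place for the charger while the drawer is open. x points into the cabinet, y to its left, z up. The tray has 5 mm walls and is 51 mm deep, 156 mm long and 170 mm wide inside; this floor is 19 mm above the table. The front is 15 mm thick and its top edge is 93 mm above the table; the cabinet's top is 95 mm above the table.
- drawer_front (a point): Middle of the top edge of the outer face of the drawer's front (front 189 mm wide, 83 mm high, smooth but for an 80 mm wide bar 14 mm proud, whose upper side lies 48 mm below this edge). Moves with the drawer; x points into the cabinet, the way the drawer shuts.
- drawer (a joint): How far the drawer is pulled out, in m: 0 shut, with the front flush with the blank panel beside it; it begins 0.115 to 0.140 open. It slides stiffly (about 1.5 N) along its own x and stays where it is left.
- plunger_knob (a point): Centre of the lock plunger's black round knob, 22 mm across and 28 mm high, its axis upright; it stands on top of the locking section. With the pin home this point is 154 mm above the table and the knob's underside 140 mm; 4 mm below the knob is the top of a round boss 24 mm across. x and y are along the cabinet's own axes.
- plunger (a joint): How far the plunger is pulled up, in m: 0 with the pin home in a hole, 0.016 fully up. A spring pushes it down (4.5 N at 0, 7 N at the top). The pin (9 mm across) reaches 10 mm into a hole, so the section slides freely only when this is over about 0.0105; between holes the pin rides on the rail at 0.010.
- lock_slide (a joint): Position of the locking section on its rail, in m: about 0 at the start, with the pin in the first hole, growing towards the cabinet's left (its +y). The holes are 0.070 apart, so the next is at 0.070 (others at 0.140 and 0.210). The holes are slots 14 mm long, so the pin has 2.5 mm of play each way. It slides with about 2 N.
- next_hole (a point): Centre of the next hole, in the upper face of the square aluminium rail (20 mm wide, 120 mm above the table), 70 mm to the left of the first hole along the rail. The rail runs along this point's y, on the front part of the cabinet's top, its middle 30 mm behind the closed drawer's outer face.
- lock_tongue (a point): Lower end of the steel tongue (25 mm wide, 4 mm thick) that hangs from the left end of the locking section in front of the cabinet's front, to 76 mm above the table. It moves with the section, which is a steel sleeve 90 mm long, 32 mm wide, its top 124 mm above the table; the plunger stands at the sleeve's middle.
- palm_mic: Bystander: black hand microphone lying on the table, 75 x 60 x 26 mm, no prongs; origin at the centre of its underside.
- handheld: Bystander: handheld radio standing upright, 34 x 56 x 105 mm, with a stub aerial to 180 mm; origin at the centre of its underside.
- mug: Bystander: white mug, 80 mm across, 92 mm high; origin at the centre of its underside.

How it is judged:
On the way, in this order (a step that is already met when the one before it is completed fails the run):
1. the charger lies in the drawer, let go (x of charger_center in the frame of drawer_floor between -0.06 and 0.11 m and y of charger_center in the frame of drawer_floor between -0.085 and 0.085 m and z of charger_center in the frame of drawer_floor below 0.045 m and contact force between the fingers and charger below 0.1 N), for 0.2 s.
2. the drawer is shut (value of joint drawer below 0.006 m), for 0.2 s.
3. the plunger is pulled out of its first hole (value of joint plunger above 0.009 m and value of joint lock_slide below 0.02 m and value of joint drawer below 0.01 m), for 0.05 s.
At the end, for the whole second after the job is handed in: The charger lies in the tray of the drawer; the drawer is shut to within 8 mm; the locking section stands at the next hole (70 mm on, within 5 mm); the pin is home to within 3 mm; and the fingers still hold the plunger's knob with at least 2 N through the last second (x of charger_center in the frame of drawer_floor between -0.06 and 0.11 m and y of charger_center in the frame of drawer_floor between -0.085 and 0.085 m and z of charger_center in the frame of drawer_floor below 0.045 m and value of joint drawer below 0.008 m and value of joint lock_slide between 0.065 and 0.075 m and value of joint plunger below 0.003 m and contact force between the fingers and plunger above 2 N); the arm keeps its last pose, push and grip.
It fails at once if a bystander is pushed more than 40 mm or knocked over (distance of any of palm_mic, handheld, mug from where it was at the start of the episode above 0.04 m or angle between any of handheld, mug's own z axis and vertical above 0.7 rad).
It also fails if it takes over 72 s, if anything falls off the work surface, if the arm or the gripper's body presses on something with over 40 N, if the wrist force passes 120 N, or if a joint passes its speed limit or range.

### The arm

A 7-joint arm with a two-finger parallel gripper is mounted at the origin on the work surface. World frame = base frame: x ahead of the robot, y to its left, z up, the work surface at z = 0. Lengths are in m, angles in rad, forces in N, time in s.
With the tool pointing down it reaches from about 0.425 to 0.875 m from the base axis. Payload 4.7 kg.
Tool frame: the origin (TCP) lies midway between the tips of the shut fingers; the grasp point (between the pads) lies 19 mm behind it; x points along the fingers, z is the direction in which the jaws open and shut, and the axes are right-handed (so a half turn about x gives the same grasp; the last joint's range is limited). The gripper opens to 87 mm and grips with 3 to 60 N. Pads are 19 mm wide; open, the fingers measure 117 mm over their backs; the gripper's body (75 mm by 190 mm) begins 51 mm behind the grasp point.
Start: joints at [1.175, 0.321, -0.07, 1.45, 0.023, 1.371, -0.057], TCP at [0.259, -0.596, 0.223] pointing down, gripper open.
Joint ranges: [-2.86, 2.86], [-0.3, 2.09], [-1.38, 1.24], [0.06, 2.45], [-1.56, 4.7], [0.09, 2.05], [-2.69, 2.69]. Speed limits (rad/s): [2.57, 2.57, 3.14, 3.14, 3.14, 3.14, 3.14].

### API

Orientations are given as a rotation vector (axis times angle).
In Python, from bench import ctrl gives the robot as it stands.
- The arm moves only by the shell command python3 -m pendant 'ROWS' [OPENING] [FORCE]. ROWS is JSON, a list of rows, each an object with "travel": the shift along the tool's x, y, z in m, a list of three; "twist": the turn about the tool's x in rad. In form: [{"travel": [x, y, z], "twist": twist}, ...]. A call has 1 to 10 rows; each row is the pose to reach, as a shift and turn from the pose measured when the call began, along the tool's axes at that moment; what a row does not reach only later rows make up. A row lasts 1/8 s, in which the tool goes at most 62.5 mm and 10.7 degrees, less where a joint would pass 70% of its speed; a pose out of reach is approached as far as the arm can. A call with a gripper value outside its range is refused whole. OPENING is the opening, from -1 (shut) to 1 (fully open), so that 0 is half open, set as the call begins (- or left out, the last holds). The fingers move at their own pace and stop on an object; FORCE is the grip in N (left out, the last holds). Time passes only in rows, so rows that repeat a pose let the fingers close. It gives the time, the measured TCP pose, the force and the opening at its end, in the units of the state.
- ctrl.get_state(): the state, without advancing time (a new reading comes with each control period).
- ctrl.get_image(name): name is "side" or "top" or "wrist"; returns the picture (420x560x3 uint8, red, green, blue); there is no depth.
- ctrl.camera_model(name): a dict with "K" (3x3 intrinsics, pixels), "distortion" ([k1, k2, p1, p2, k3] as OpenCV has them; the pictures are not rectified), "rvec" (rotation vector, rad) and "tvec" (3), from world to camera coordinates, as OpenCV has them; the wrist camera has in their place "T_tool_cam" (4x4, takes a point from camera to tool coordinates, whose origin is the TCP and whose axes are the tool frame's). Camera axes: x right, y down, z forward; pixel columns grow to the right and rows downward; lengths in m; the calibration is good to about 2 mm. A picture is of the moment at which its call begins: read the wrist's pose just before it. camera_model takes no time and is no camera call.
- ctrl.close_job(): hands the job in, once; it reports no verdict.
The state is a dict: "time": time; "joint_positions": joint angles; "qd": joint speeds; "joint_torque": joint torques, N m; "position": TCP position; "tool_rot": TCP orientation; "ft_force": force on the tool from outside, world axes, zero at the start; "torque": the same for the moment, N m; "grip_width": opening from 0.0 (shut) to 1.0 (fully open).
Only numpy, scipy, OpenCV 4.12 (cv2) and the standard library are available. Lean on these libraries where they do the work, as an engineer would, in place of code of your own. Each camera call takes 0.05 s, during which the arm holds its last target.

## Working session

There is one attempt and no reset: what is moved stays moved. The work goes in short steps, Python scripts to look and compute and a shell command to move; the robot and the scene stay as the last step left them, time stands still between calls to the robot, and variables do not carry over. Pictures are saved under pics/ and viewed, and the job is handed in when it is done.

```bash
ls; mkdir -p pics
python3 - <<'E'
from bench import ctrl
import cv2
s=ctrl.get_state()
for k,v in s.items(): print(k,v)
for n in ("side","top","wrist"):
    im=ctrl.get_image(n); cv2.imwrite(f"pics/a_{n}.png",im[:,:,::-1])
    print(n,ctrl.camera_model(n))
E
```

```text
pics
time 0.0
joint_positions [ 1.17507791  0.32183763 -0.0701032   1.45167953  0.0225929   1.3708179
 -0.05688624]
qd [-0.00028683 -0.00112764 -0.00050082 -0.00080953 -0.00086365  0.0002276
 -0.00094691]
joint_torque [ 1.20704331e-04 -4.91294146e+01 -4.03523566e-01 -3.12523019e+01
 -6.39109151e-02  4.36474197e-02  1.59571709e-04]
position [ 0.25872898 -0.59567144  0.2214499 ]
tool_rot [ 0.90324309  1.37739439 -0.90160012]
ft_force [-0.22199547 -0.20971216 -0.56726008]
torque [ 0.0149701  -0.03467041 -0.01251835]
grip_width 0.9975684507531697
side {'K': array([[495.8587895 ,   0.        , 278.60123053],
       [  0.        , 495.8587895 , 215.70355795],
       [  0.        ,   0.        ,   1.        ]]), 'distortion': array([0.04232255, 0.        , 0.        , 0.        , 0.        ]), 'rvec': array([ 0.66870731, -2.58366479,  1.19482169]), 'tvec': array([0.50066493, 0.27657178, 1.29166499])}
top {'K': array([[468.43316447,   0.        , 274.36454387],
       [  0.        , 468.43316447, 212.92265069],
       [  0.        ,   0.        ,   1.        ]]), 'distortion': array([0.05367454, 0.        , 0.        , 0.        , 0.        ]), 'rvec': array([ 2.16200172, -2.10775324,  0.1874566 ]), 'tvec': array([-0.01588888,  0.57189269,  1.20238846])}
wrist {'K': array([[324.94771372,   0.        , 278.35731195],
       [  0.        , 324.94771372, 204.7098403 ],
       [  0.        ,   0.        ,   1.        ]]), 'distortion': array([-0.05491224,  0.        ,  0.        ,  0.        ,  0.        ]), 'T_tool_cam': array([[-8.06693576e-05, -2.82759159e-01,  9.59190936e-01,
        -1.61273373e-01],
       [-1.38812619e-03, -9.59189983e-01, -2.82758995e-01,
         7.75634998e-02],
       [ 9.99999033e-01, -1.35428804e-03, -3.15128154e-04,
         1.39351407e-04],
       [ 0.00000000e+00,  0.00000000e+00,  0.00000000e+00,
         1.00000000e+00]])}
```

View pics/a_top.png

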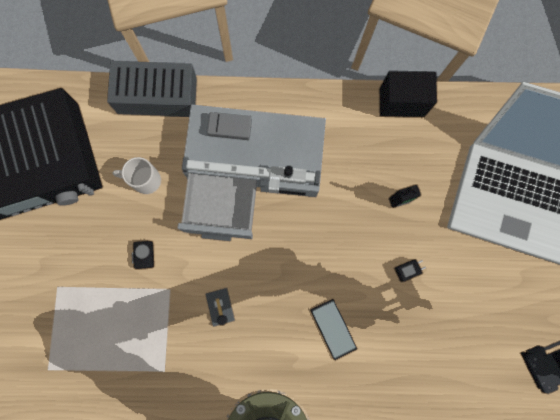

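View pics/a_side.png

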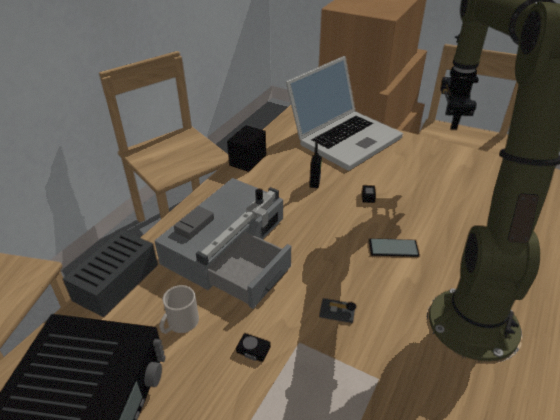

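View pics/a_wrist.png

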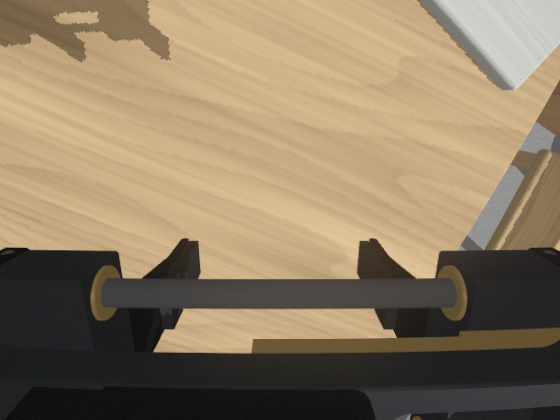

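Run:
```python
import cv2,numpy as np
t=cv2.imread("pics/a_top.png"); s=cv2.imread("pics/a_side.png")
def z(im,x,y,w,h,f): return cv2.resize(im[y:y+h,x:x+w],None,fx=f,fy=f,interpolation=cv2.INTER_CUBIC)
a=z(t,170,95,170,150,4.6); cv2.imwrite("pics/z1.png",a[:600,:800])
b=np.hstack([z(t,380,250,50,40,7),z(t,120,235,50,40,7)]); c=np.hstack([z(s,345,175,50,40,7),z(s,230,325,50,40,7)])
cv2.imwrite("pics/z2.png",np.vstack([b,c]))
cv2.imwrite("pics/z3.png",z(s,150,170,160,140,4.2))
```

```text
(no output)
```

View pics/z1.png

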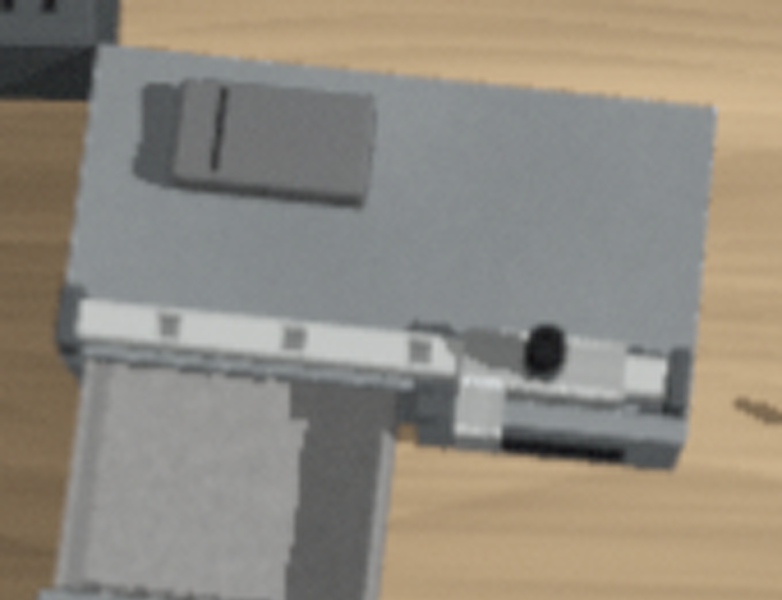

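View pics/z2.png

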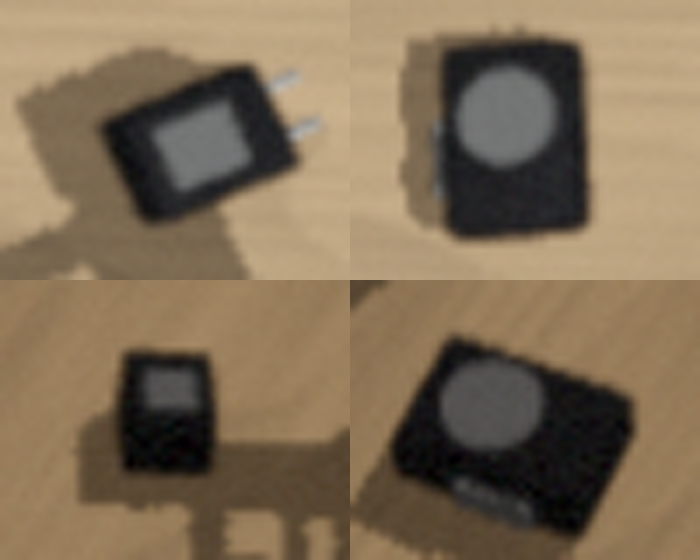

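View pics/z3.png

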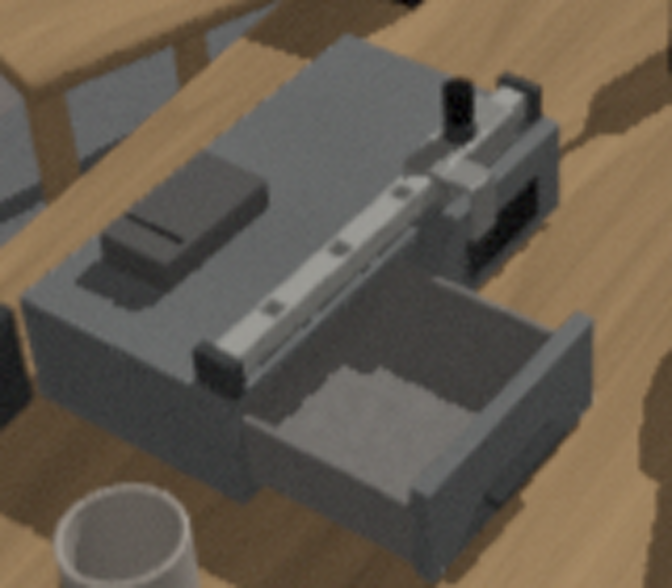

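```bash
cat > h.py <<'E'
import numpy as np,cv2
from scipy.spatial.transform import Rotation as R
from bench import ctrl
def ray(name,uv,pose=None):
    m=ctrl.camera_model(name)
    p=cv2.undistortPoints(np.array([[uv]],float),m["K"],m["distortion"])[0,0]
    d=np.array([p[0],p[1],1.])
    if name=="wrist":
        T=np.array(m["T_tool_cam"]); Rt=R.from_rotvec(pose[1]).as_matrix()
        return Rt@T[:3,3]+pose[0], Rt@T[:3,:3]@d
    Rm=cv2.Rodrigues(m["rvec"])[0]
    return -Rm.T@m["tvec"], Rm.T@d
def onz(name,uv,z,pose=None):
    o,d=ray(name,uv,pose); return o+d*(z-o[2])/d[2]
def tri(a,b):
    (o1,d1),(o2,d2)=a,b
    d1=d1/np.linalg.norm(d1);d2=d2/np.linalg.norm(d2)
    s=np.linalg.lstsq(np.stack([d1,-d2],1),o2-o1,rcond=None)[0]
    p,q=o1+s[0]*d1,o2+s[1]*d2
    return (p+q)/2,np.linalg.norm(p-q)
def totool(v,rot): return R.from_rotvec(rot).inv().apply(v)
E
python3 - <<'E'
from h import *
np.set_printoptions(precision=4,suppress=True)
s=ctrl.get_state(); print(R.from_rotvec(s['tool_rot']).as_matrix())
top=cv2.imread("pics/a_top.png")
Z=lambda x,y:(170+x/4.6-.4,95+y/4.6-.4)
for p in [(168,325),(293,338),(420,350)]: print("hole",onz("top",Z(*p),.12))
print("knob",onz("top",Z(545,340),.168))
print("tongue/plate",onz("top",Z(480,400),.124))
C=lambda x,y:(380+x/7-.4,250+y/7-.4)
c=[onz("top",C(*p),.034) for p in [(103,127),(248,65),(300,163),(150,223)]]
print(np.array(c),np.mean(c,0)); print([np.linalg.norm(c[i]-c[(i+1)%4]) for i in range(4)])
gl=[onz("top",C(*p),.034) for p in [(150,125),(237,100),(252,158),(180,192)]]; print("label",np.mean(gl,0))
for n,a in (("prong1",(297,75)),("prong2",(318,122)),("base1",(270,88)),("base2",(290,135))): print(n,onz("top",C(*a),.017))
for n,a,z in (("fl",(180,232),.093),("fr",(252,236),.093)): print(n,onz("top",a,z))
for p in [(98,45),(715,105)]: print("cabback",onz("top",Z(*p),.095))
# side knob top
print("knob tri",tri(ray("top",Z(545,340)),ray("side",(150+458/4.2,170+85/4.2))))
E
python3 - <<'E'
import cv2
t=cv2.imread("pics/a_top.png")
cv2.imwrite("pics/z4.png",cv2.resize(t[200:245,170:265],None,fx=8,fy=8,interpolation=cv2.INTER_CUBIC))
E
```

```text
[[-0.0007  0.9172  0.3984]
 [ 0.0013  0.3984 -0.9172]
 [-1.     -0.0001 -0.0015]]
hole [0.6788 0.1762 0.12  ]
hole [0.6733 0.1066 0.12  ]
hole [0.6684 0.036  0.12  ]
knob [ 0.663  -0.0319  0.168 ]
tongue/plate [0.6399 0.0019 0.124 ]
[[ 0.4359 -0.3221  0.034 ]
 [ 0.4608 -0.3771  0.034 ]
 [ 0.4245 -0.3955  0.034 ]
 [ 0.4006 -0.3388  0.034 ]] [ 0.4305 -0.3584  0.034 ]
[np.float64(0.060438839794026825), np.float64(0.040631115441146344), np.float64(0.06151365789285289), np.float64(0.039115225952639235)]
label [ 0.4307 -0.3601  0.034 ]
prong1 [ 0.4589 -0.4008  0.017 ]
prong2 [ 0.4412 -0.4082  0.017 ]
base1 [ 0.4536 -0.3904  0.017 ]
base2 [ 0.4359 -0.3974  0.017 ]
fl [0.509  0.2379 0.093 ]
fr [0.5033 0.0544 0.093 ]
cabback [0.8513 0.2281 0.095 ]
cabback [ 0.8252 -0.1295  0.095 ]
knob tri (array([ 0.6599, -0.033 ,  0.1677]), np.float64(0.006447081669973132))
```

View pics/z4.png

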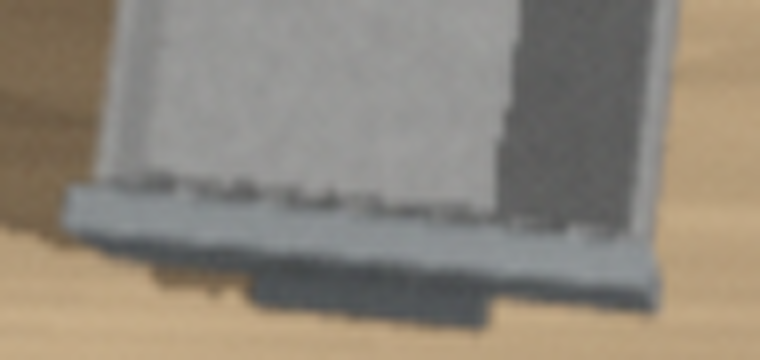

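Run:
```python
from h import *
np.set_printoptions(precision=4,suppress=True)
a=onz("top",(170+62/8-.4,200+232/8-.4),.093);b=onz("top",(170+655/8-.4,200+285/8-.4),.093)
print(a,b,np.linalg.norm(a-b),np.arctan2((a-b)[0],(a-b)[1]))
nh=np.array([.6684,.036,.12]); th=-np.arctan2(.0104,.1402)
X=np.array([np.cos(th),np.sin(th),0]);Y=np.array([-np.sin(th),np.cos(th),0])
f=(a+b)/2; print("th",th,"front mid",f,"open",(nh-f)@X-.030,"lateral hole vs front",(nh-f)@Y)
print("floor",f+.072*X, "first hole",nh-.07*Y)
s=ctrl.get_state()
Rt=R.from_rotvec(s['tool_rot']).as_matrix()
print("yaw of tool y",np.arctan2(Rt[1,1],Rt[0,1]))
c=np.array([.4305,-.3595,0]); print("charger yaw")
```

```text
[0.5175 0.2451 0.093 ] [0.5053 0.0558 0.093 ] 0.1897648778834924 0.06467697831103894
th -0.07404412935005517 front mid [0.5114 0.1504 0.093 ] open 0.13505227225886943 lateral hole vs front -0.10251792883858048
floor [0.5832 0.1451 0.093 ] first hole [ 0.6632 -0.0338  0.12  ]
yaw of tool y 0.4097842057662244
charger yaw
```

```bash
python3 -m pendant '[{"travel":[0,0.025,-0.015],"twist":-0.16},{"travel":[0,0.05,-0.03],"twist":-0.32},{"travel":[0,0.075,-0.045],"twist":-0.48},{"travel":[0,0.1,-0.06],"twist":-0.64},{"travel":[0.01,0.125,-0.075],"twist":-0.8},{"travel":[0.02,0.15,-0.09],"twist":-0.96},{"travel":[0.03,0.18,-0.105],"twist":-1.12},{"travel":[0.04,0.21,-0.12],"twist":-1.28},{"travel":[0.05,0.235,-0.14],"twist":-1.43},{"travel":[0.06,0.252,-0.148],"twist":-1.57}]' 1 20
python3 -m pendant '[{"travel":[0,0,0],"twist":0},{"travel":[0,0,0],"twist":0}]'
python3 - <<'E'
from h import *
s=ctrl.get_state(); print(s['time'],s['position'],s['tool_rot'],s['ft_force'],s['joint_positions'])
im=ctrl.get_image("wrist"); cv2.imwrite("pics/b_w.png",im[:,:,::-1])
Rt=R.from_rotvec(s['tool_rot']).as_matrix();print(Rt.round(3))
E
```

```text
time: 1.4
position: [0.4317, -0.3575, 0.1614]
tool_rot: [-0.325, 1.547, 0.328]
ft_force: [0.3, -0.1, 0.2]
grip_width: 0.997
time: 1.65
position: [0.4311, -0.3584, 0.1616]
tool_rot: [-0.323, 1.547, 0.325]
ft_force: [-0.9, -0.2, 0.9]
grip_width: 0.998
1.65 [ 0.43107577 -0.35840523  0.16156495] [-0.32250699  1.54738793  0.32523822] [-0.85527047 -0.20990644  0.86590913] [ 1.01130436  0.1966054  -0.40871448  1.74377209  0.08224141  1.22005641
  0.99401888]
[[-0.001 -0.401  0.916]
 [ 0.001  0.916  0.401]
 [-1.     0.002 -0.001]]
```

View pics/b_w.png

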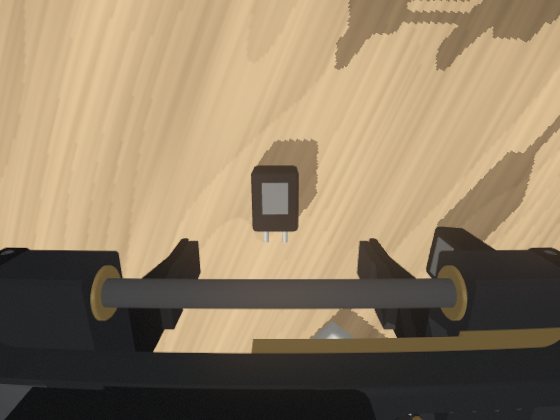

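Run:
```python
from h import *
np.set_printoptions(precision=4,suppress=True)
s=ctrl.get_state(); p=(s['position'],s['tool_rot'])
for uv in [(275,198),(253,176),(296,176),(298,227),(253,227)]:
    q=onz("wrist",uv,.034,p); print(uv,q,totool(q-p[0],p[1]))
im=cv2.imread("pics/b_w.png"); cv2.imwrite("pics/b_wz.png",cv2.resize(im[155:250,220:330],None,fx=6,fy=6,interpolation=cv2.INTER_CUBIC))
```

```text
(275, 198) [ 0.4284 -0.3611  0.034 ] [ 0.1277 -0.0012 -0.0033]
(253, 176) [ 0.4019 -0.3502  0.034 ] [ 0.1278  0.0194 -0.0231]
(296, 176) [ 0.4376 -0.3346  0.034 ] [0.1278 0.0193 0.0158]
(298, 227) [ 0.4596 -0.3785  0.034 ] [ 0.1277 -0.0297  0.0183]
(253, 227) [ 0.4205 -0.3955  0.034 ] [ 0.1277 -0.0296 -0.0243]
```

View pics/b_wz.png

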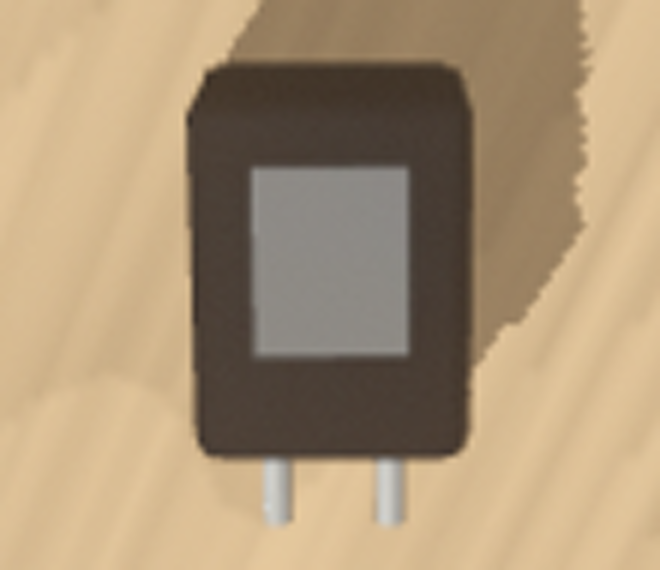

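```bash
python3 -m pendant '[{"travel":[0.03,-0.004,-0.003],"twist":0},{"travel":[0.07,-0.004,-0.003],"twist":0},{"travel":[0.11,-0.004,-0.003],"twist":0},{"travel":[0.14,-0.004,-0.003],"twist":0},{"travel":[0.154,-0.004,-0.003],"twist":0},{"travel":[0.154,-0.004,-0.003],"twist":0}]' 1 20
python3 -m pendant '[{"travel":[0,0,0],"twist":0},{"travel":[0,0,0],"twist":0},{"travel":[0,0,0],"twist":0},{"travel":[0,0,0],"twist":0},{"travel":[0,0,0],"twist":0}]' -1 20
```

```text
time: 2.45
position: [0.4291, -0.3639, 0.0074]
tool_rot: [-0.321, 1.548, 0.324]
ft_force: [0.2, -1.1, 0.8]
grip_width: 1.003
time: 3.08
position: [0.4291, -0.3639, 0.0075]
tool_rot: [-0.321, 1.548, 0.324]
ft_force: [0.1, 1.9, -0.4]
grip_width: 0.51
```

```bash
python3 -m pendant '[{"travel":[-0.02,0,0],"twist":0},{"travel":[-0.05,0,0],"twist":0},{"travel":[-0.09,0,0],"twist":0},{"travel":[-0.12,0,0],"twist":0},{"travel":[-0.14,0,0],"twist":0},{"travel":[-0.14,0,0],"twist":0}]' - 25
python3 - <<'E'
from h import *
np.set_printoptions(precision=4,suppress=True)
s=ctrl.get_state(); p=s['position'];r=s['tool_rot']
print(s['grip_width'],s['ft_force'])
th=-.070; X=np.array([np.cos(th),np.sin(th),0])
# charger centre ~ tcp; target floor point slightly towards front
tgt=np.array([.5114,.1504,0])+.068*X; tgt[2]=p[2]
print(p,tgt,totool(tgt-p,r))
Rt=R.from_rotvec(r).as_matrix(); a=np.arctan2(Rt[1,2],Rt[0,2]); print(a,"twist",-(th+np.pi/2-a))
E
```

```text
time: 3.82
position: [0.4306, -0.365, 0.1503]
tool_rot: [-0.324, 1.545, 0.321]
ft_force: [0.4, -0.1, -1.8]
grip_width: 0.503
0.502552422011299 [ 0.4257 -0.0544 -1.8001]
[ 0.4306 -0.365   0.1503] [0.5792 0.1456 0.1503] [-0.0006  0.4087  0.3403]
0.4109605873728142 twist -1.0898357394220823
```

```bash
python3 -m pendant '[{"travel":[0,0.03,0.025],"twist":-0.08},{"travel":[0,0.07,0.058],"twist":-0.2},{"travel":[0,0.115,0.096],"twist":-0.33},{"travel":[0,0.16,0.133],"twist":-0.46},{"travel":[0,0.205,0.17],"twist":-0.59},{"travel":[0,0.25,0.208],"twist":-0.72},{"travel":[0,0.295,0.246],"twist":-0.84},{"travel":[0,0.34,0.283],"twist":-0.95},{"travel":[0,0.38,0.317],"twist":-1.04},{"travel":[0,0.409,0.34],"twist":-1.09}]'
python3 -m pendant '[{"travel":[0,0,0],"twist":0},{"travel":[0,0,0],"twist":0},{"travel":[0,0,0],"twist":0}]'
python3 - <<'E'
from h import *
np.set_printoptions(precision=4,suppress=True)
s=ctrl.get_state(); p=s['position'];r=s['tool_rot']
print(s['grip_width'],s['ft_force'],p,s['joint_positions'])
for n in ("wrist","top"):
    cv2.imwrite(f"pics/c_{n}.png",ctrl.get_image(n)[:,:,::-1])
E
```

```text
time: 5.08
position: [0.5775, 0.15, 0.1489]
tool_rot: [-1.163, 1.239, 1.163]
ft_force: [-0.2, 0.1, -0.6]
grip_width: 0.504
time: 5.45
position: [0.5773, 0.1483, 0.1485]
tool_rot: [-1.162, 1.241, 1.161]
ft_force: [-0.1, -0.2, -1.3]
grip_width: 0.504
0.5039737106320596 [-0.0949 -0.2466 -1.3106] [0.5773 0.1483 0.1485] [ 0.3896  0.3672 -0.8386  1.6616  0.2873  1.2427  0.9959]
```

View pics/c_wrist.png

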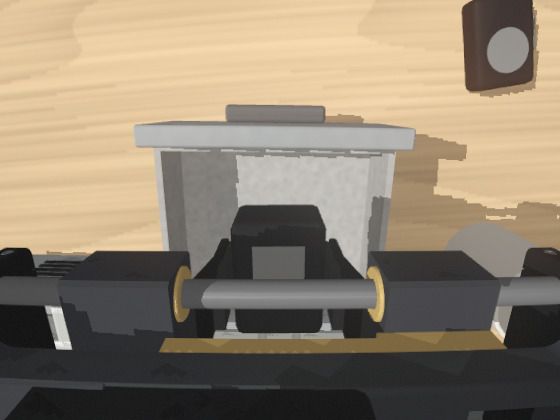

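View pics/c_top.png

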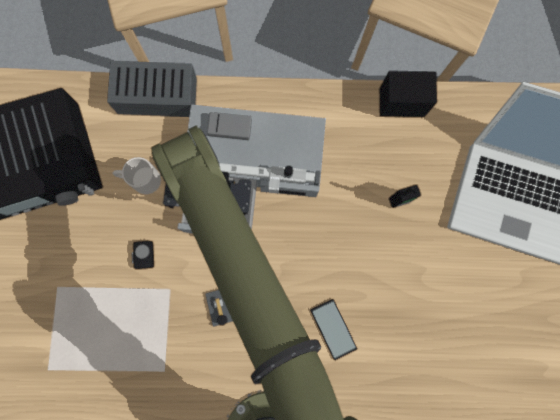

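Run:
```python
from h import *
np.set_printoptions(precision=4,suppress=True)
s=ctrl.get_state(); p=(s['position'],s['tool_rot'])
for uv in [(136,128),(412,130)]:
    q=onz("wrist",uv,.093,p); print(uv,q,totool(q-p[0],p[1]))
for uv in [(240,150),(160,150),(393,152)]: print(totool(onz("wrist",uv,.07,p)-p[0],p[1]))
print(R.from_rotvec(p[1]).as_matrix().round(3))
```

```text
(136, 128) [0.505  0.0586 0.093 ] [ 0.056   0.0665 -0.0942]
(412, 130) [0.5185 0.2403 0.093 ] [0.0557 0.0649 0.088 ]
[ 0.0789  0.0489 -0.0284]
[ 0.0789  0.0492 -0.0879]
[0.0787 0.0475 0.0847]
[[-0.    -0.998  0.065]
 [-0.001  0.065  0.998]
 [-1.     0.    -0.001]]
```

```bash
python3 -m pendant '[{"travel":[0.02,0,-0.003],"twist":0},{"travel":[0.05,0,-0.003],"twist":0},{"travel":[0.08,0,-0.003],"twist":0},{"travel":[0.105,0,-0.003],"twist":0},{"travel":[0.12,0,-0.003],"twist":0},{"travel":[0.12,0,-0.003],"twist":0}]'
python3 -m pendant '[{"travel":[0,0,0],"twist":0},{"travel":[0,0,0],"twist":0},{"travel":[0,0,0],"twist":0},{"travel":[0,0,0],"twist":0}]' 0.5
```

```text
time: 6.3
position: [0.577, 0.1446, 0.0277]
tool_rot: [-1.161, 1.242, 1.161]
ft_force: [-0.2, 0.6, -1.5]
grip_width: 0.503
time: 6.8
position: [0.5772, 0.1446, 0.0281]
tool_rot: [-1.161, 1.241, 1.16]
ft_force: [0.1, -0.2, 1.0]
grip_width: 0.743
```

```bash
python3 -m pendant '[{"travel":[-0.02,0,0],"twist":0},{"travel":[-0.05,0,0],"twist":0},{"travel":[-0.09,0,0],"twist":0},{"travel":[-0.12,0,0],"twist":0},{"travel":[-0.14,0,0],"twist":0},{"travel":[-0.14,0.03,0],"twist":0},{"travel":[-0.14,0.06,0],"twist":0},{"travel":[-0.14,0.09,0],"twist":0},{"travel":[-0.14,0.102,0],"twist":0},{"travel":[-0.14,0.102,0],"twist":0}]' -1 20
python3 - <<'E'
from h import *
np.set_printoptions(precision=4,suppress=True)
s=ctrl.get_state(); p=s['position'];r=s['tool_rot']
print(s['grip_width'],s['ft_force'],p,s['joint_positions'])
for n in ("wrist","side"):
    cv2.imwrite(f"pics/d_{n}.png",ctrl.get_image(n)[:,:,::-1])
E
```

```text
time: 8.05
position: [0.4757, 0.1514, 0.1686]
tool_rot: [-1.163, 1.241, 1.159]
ft_force: [0.3, 0.1, -0.3]
grip_width: 0.005
0.00525601909629616 [ 0.3042  0.0613 -0.2852] [0.4757 0.1514 0.1686] [ 0.5156  0.0991 -0.9145  1.8633  0.0863  1.2194  1.0787]
```

View pics/d_wrist.png

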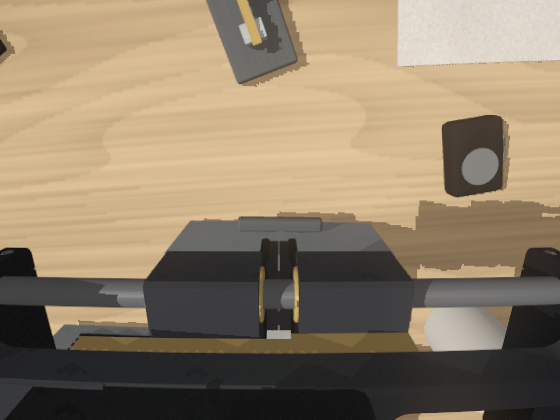

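View pics/d_side.png

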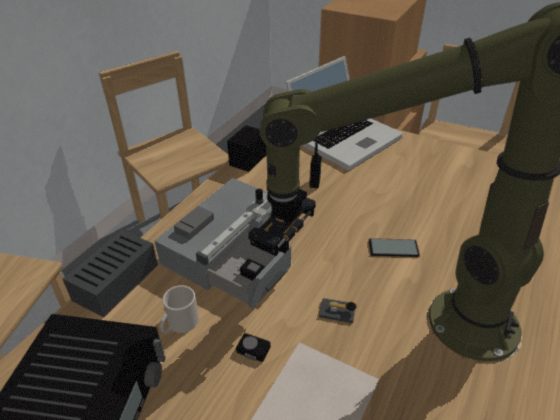

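```bash
python3 -m pendant '[{"travel":[0.03,0,0],"twist":0},{"travel":[0.07,0,0],"twist":0},{"travel":[0.098,0,0],"twist":0},{"travel":[0.098,-0.015,0],"twist":0},{"travel":[0.098,-0.03,0],"twist":0},{"travel":[0.098,-0.05,0],"twist":0},{"travel":[0.098,-0.07,0],"twist":0},{"travel":[0.098,-0.09,0],"twist":0},{"travel":[0.098,-0.11,0],"twist":0},{"travel":[0.098,-0.125,0],"twist":0}]'
python3 -m pendant '[{"travel":[0,-0.008,0],"twist":0},{"travel":[0,-0.016,0],"twist":0},{"travel":[0,-0.02,0],"twist":0},{"travel":[0,-0.024,0],"twist":0}]'
```

```text
time: 9.4
position: [0.6037, 0.142, 0.0715]
tool_rot: [-1.16, 1.241, 1.157]
ft_force: [-1.9, -0.6, 1.8]
grip_width: 0.002
time: 9.9
position: [0.6277, 0.1403, 0.0718]
tool_rot: [-1.161, 1.241, 1.157]
ft_force: [-1.7, -1.1, 1.1]
grip_width: 0.01
```

```bash
for i in 1 ; do python3 -m pendant '[{"travel":[0,-0.003,0],"twist":0},{"travel":[0,-0.006,0],"twist":0},{"travel":[0,-0.006,0],"twist":0}]'; python3 -m pendant '[{"travel":[0,-0.003,0],"twist":0},{"travel":[0,-0.003,0],"twist":0}]'; done
```

```text
time: 10.28
position: [0.6327, 0.1399, 0.0718]
tool_rot: [-1.16, 1.243, 1.158]
ft_force: [-5.0, -1.6, 2.9]
grip_width: 0.006
time: 10.52
position: [0.6327, 0.1399, 0.0717]
tool_rot: [-1.159, 1.249, 1.163]
ft_force: [-9.8, -2.5, 6.2]
grip_width: 0.007
```

```bash
python3 -m pendant '[{"travel":[0,-0.004,0],"twist":0},{"travel":[0,-0.004,0],"twist":0},{"travel":[0,-0.004,0],"twist":0}]'
python3 - <<'E'
from h import *
for n in ("wrist","side"):
    cv2.imwrite(f"pics/e_{n}.png",ctrl.get_image(n)[:,:,::-1])
s=cv2.imread("pics/e_side.png"); cv2.imwrite("pics/e_sz.png",cv2.resize(s[170:300,150:320],None,fx=4.5,fy=4.5,interpolation=cv2.INTER_CUBIC))
E
```

```text
time: 10.9
position: [0.6326, 0.1399, 0.0718]
tool_rot: [-1.158, 1.256, 1.168]
ft_force: [-12.5, -2.0, 8.5]
grip_width: 0.002
```

View pics/e_sz.png

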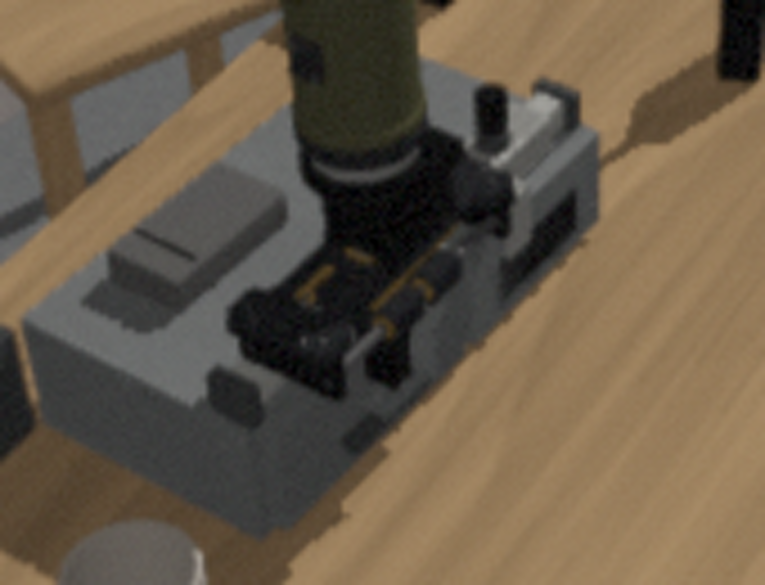

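View pics/e_wrist.png

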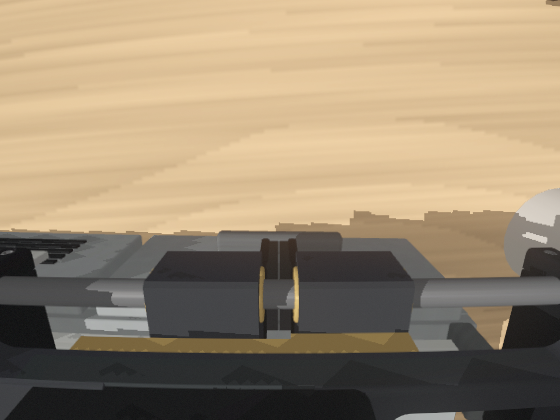

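```bash
python3 -m pendant '[{"travel":[0,0.02,0],"twist":0},{"travel":[0,0.05,0],"twist":0},{"travel":[-0.03,0.06,0],"twist":0},{"travel":[-0.08,0.07,0],"twist":0},{"travel":[-0.12,0.08,0],"twist":0},{"travel":[-0.14,0.08,0],"twist":0},{"travel":[-0.14,0.08,0],"twist":0}]'
python3 - <<'E'
from h import *
for n in ("wrist","side"):
    cv2.imwrite(f"pics/f_{n}.png",ctrl.get_image(n)[:,:,::-1])
s=cv2.imread("pics/f_side.png"); cv2.imwrite("pics/f_sz.png",cv2.resize(s[170:300,150:320],None,fx=4.5,fy=4.5,interpolation=cv2.INTER_CUBIC))
E
```

```text
time: 11.88
position: [0.5563, 0.1462, 0.214]
tool_rot: [-1.159, 1.253, 1.166]
ft_force: [-0.1, -0.2, -0.5]
grip_width: 0.007
```

View pics/f_sz.png

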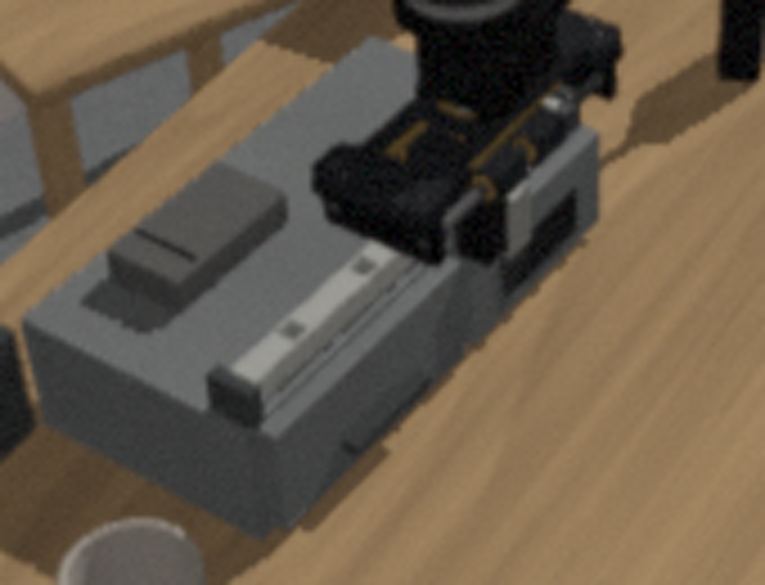

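View pics/f_wrist.png

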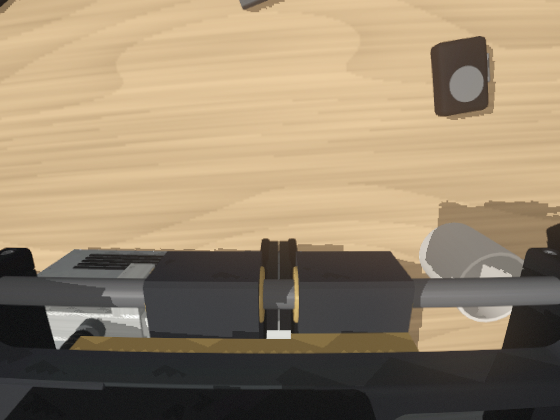

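```bash
python3 -m pendant '[{"travel":[0,-0.005,-0.03],"twist":0},{"travel":[0,-0.01,-0.07],"twist":0},{"travel":[0,-0.02,-0.11],"twist":0},{"travel":[0,-0.03,-0.15],"twist":0},{"travel":[0,-0.03,-0.172],"twist":0},{"travel":[0,-0.03,-0.172],"twist":0},{"travel":[0,-0.03,-0.172],"twist":0}]' 1
python3 - <<'E'
from h import *
s=ctrl.get_state();print(s['position'],s['tool_rot'],s['joint_positions'])
for n in ("wrist","top","side"):
    cv2.imwrite(f"pics/g_{n}.png",ctrl.get_image(n)[:,:,::-1])
s=cv2.imread("pics/g_top.png"); cv2.imwrite("pics/g_tz.png",cv2.resize(s[95:245,170:340],None,fx=4.6,fy=4,interpolation=cv2.INTER_CUBIC))
E
```

```text
time: 12.85
position: [0.5728, -0.0265, 0.2111]
tool_rot: [-1.156, 1.257, 1.172]
ft_force: [-0.1, 1.0, -0.1]
grip_width: 0.718
[ 0.57282447 -0.02654632  0.21108396] [-1.15609782  1.2568161   1.17191492] [ 0.6783546   0.26376314 -0.80036612  1.6241205   0.19553168  1.35502214
  1.35515988]
```

View pics/g_wrist.png

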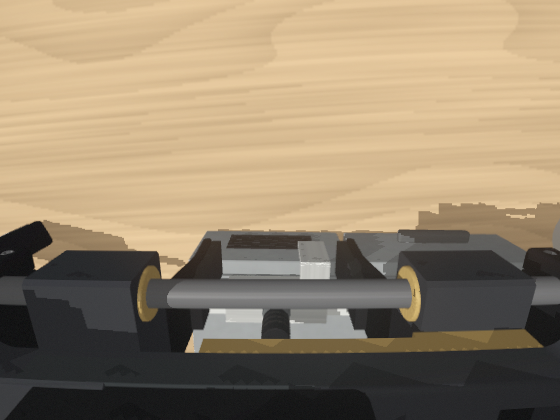

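View pics/g_side.png

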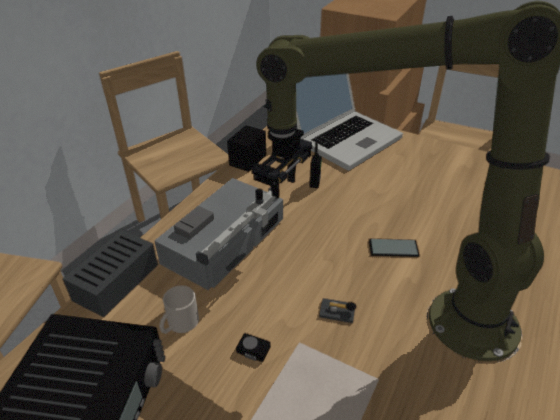

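View pics/g_tz.png

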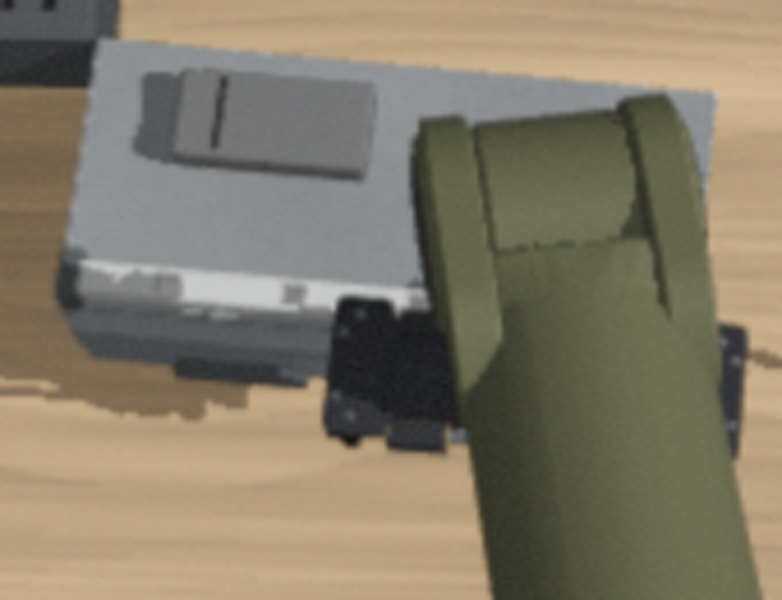

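Run:
```python
from h import *
np.set_printoptions(precision=4,suppress=True)
s=ctrl.get_state(); p=(s['position'],s['tool_rot'])
im=cv2.imread("pics/g_wrist.png"); cv2.imwrite("pics/g_wz.png",cv2.resize(im[220:350,180:380],None,fx=4,fy=4,interpolation=cv2.INTER_CUBIC))
k=np.array([.663,-.033,.168]); print("knob in tool",totool(k-p[0],p[1]))
m=ctrl.camera_model("wrist");T=np.linalg.inv(m["T_tool_cam"])
q=T[:3,:3]@totool(k-p[0],p[1])+T[:3,3]; print("proj",(m["K"]@(q/q[2]))[:2])
```

```text
knob in tool [ 0.0424 -0.0908 -0.0006]
proj [278.0529 343.8749]
```

View pics/g_wz.png

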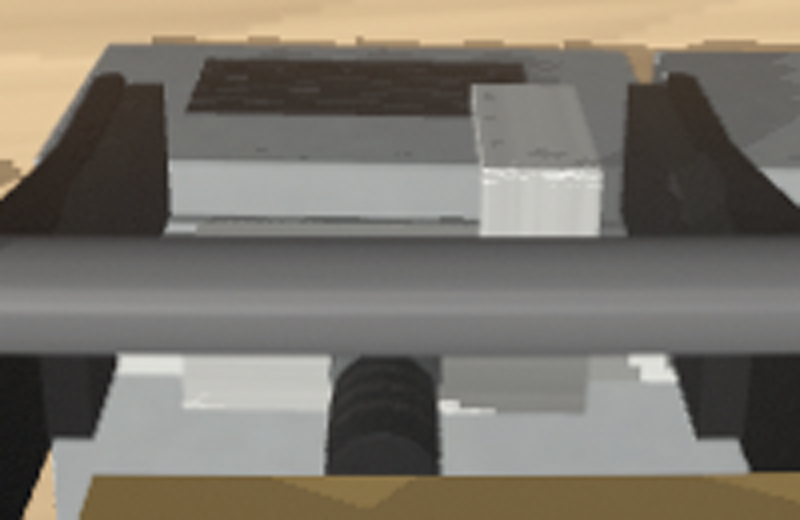

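```bash
python3 -m pendant '[{"travel":[0,-0.03,-0.001],"twist":0},{"travel":[0,-0.06,-0.002],"twist":0},{"travel":[0,-0.085,-0.002],"twist":0},{"travel":[0,-0.09,-0.002],"twist":0},{"travel":[0,-0.09,-0.002],"twist":0},{"travel":[0,-0.09,-0.002],"twist":0}]' 0.6
python3 - <<'E'
from h import *
s=ctrl.get_state();print(s['position'],s['grip_width'],totool(np.array([.663,-.034,.14])-s['position'],s['tool_rot']))
for n in ("wrist","top","side"):
    cv2.imwrite(f"pics/h_{n}.png",ctrl.get_image(n)[:,:,::-1])
s=cv2.imread("pics/h_side.png"); cv2.imwrite("pics/h_sz.png",cv2.resize(s[130:250,220:340],None,fx=5,fy=5,interpolation=cv2.INTER_CUBIC))
E
```

```text
time: 13.75
position: [0.6621, -0.0336, 0.2107]
tool_rot: [-1.159, 1.256, 1.172]
ft_force: [-0.6, 0.9, -0.4]
grip_width: 0.801
[ 0.66211393 -0.03361777  0.21074611] 0.8012224608910413 [ 0.07072083 -0.00211549  0.00017973]
```

View pics/h_wrist.png

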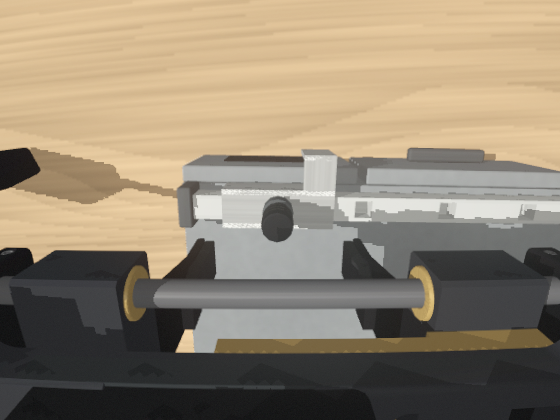

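View pics/h_sz.png

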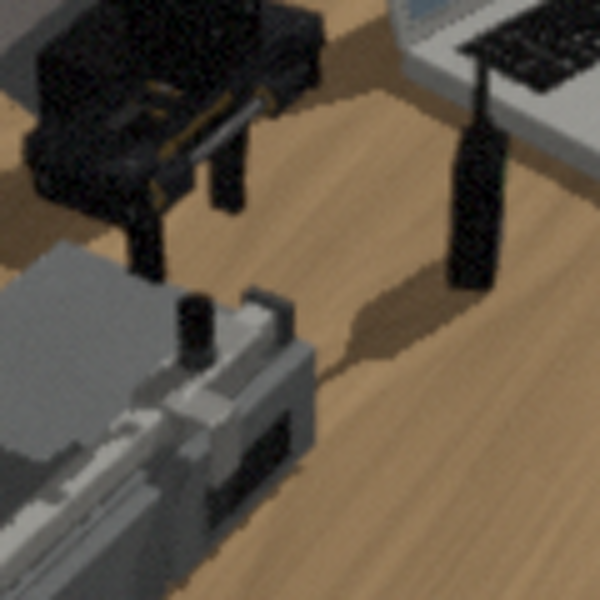

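Run:
```python
from h import *
np.set_printoptions(precision=4,suppress=True)
s=ctrl.get_state(); p=(s['position'],s['tool_rot'])
im=cv2.imread("pics/h_wrist.png"); cv2.imwrite("pics/h_wz.png",cv2.resize(im[140:260,170:370],None,fx=4,fy=4,interpolation=cv2.INTER_CUBIC))
for uv,z in [((277,224),.168),((362,208),.12),((447,208),.12),((530,208),.12)]:
    q=onz("wrist",uv,z,p); print(q,totool(q-p[0],p[1]))
```

```text
[ 0.6575 -0.0353  0.168 ] [ 0.0429  0.004  -0.0012]
[0.6646 0.0329 0.12  ] [0.0904 0.0006 0.0677]
[0.669  0.1031 0.12  ] [0.0899 0.0006 0.1381]
[0.6736 0.1749 0.12  ] [0.0893 0.0006 0.21  ]
```

View pics/h_wz.png

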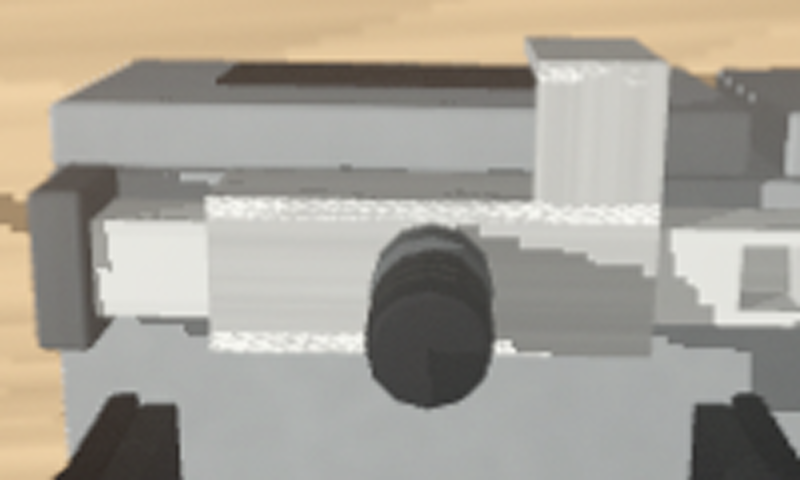

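```bash
python3 -m pendant '[{"travel":[0.02,0,-0.001],"twist":0},{"travel":[0.04,0.001,-0.001],"twist":0},{"travel":[0.06,0.001,-0.001],"twist":0},{"travel":[0.07,0.001,-0.001],"twist":0},{"travel":[0.07,0.001,-0.001],"twist":0},{"travel":[0.07,0.001,-0.001],"twist":0}]'
python3 -m pendant '[{"travel":[0,0,0],"twist":0},{"travel":[0,0,0],"twist":0},{"travel":[0,0,0],"twist":0},{"travel":[0,0,0],"twist":0},{"travel":[0,0,0],"twist":0},{"travel":[0,0,0],"twist":0}]' -1 30
```

```text
time: 14.65
position: [0.6607, -0.0353, 0.1416]
tool_rot: [-1.159, 1.255, 1.17]
ft_force: [0.2, 0.7, -0.5]
grip_width: 0.795
time: 15.4
position: [0.6606, -0.0353, 0.1415]
tool_rot: [-1.159, 1.255, 1.17]
ft_force: [-0.8, 0.2, -0.1]
grip_width: 0.243
```

```bash
python3 -m pendant '[{"travel":[-0.005,0,0],"twist":0},{"travel":[-0.01,0,0],"twist":0},{"travel":[-0.015,0,0],"twist":0},{"travel":[-0.015,0,0],"twist":0},{"travel":[-0.015,0,0],"twist":0}]' - 40
python3 - <<'E'
from h import *
s=ctrl.get_state();print(s['position'],s['ft_force'],s['grip_width'])
s=ctrl.get_image("side"); cv2.imwrite("pics/i.png",cv2.resize(s[130:250,220:340,::-1],None,fx=5,fy=5,interpolation=cv2.INTER_CUBIC))
E
```

```text
time: 16.02
position: [0.6606, -0.0352, 0.1562]
tool_rot: [-1.159, 1.256, 1.171]
ft_force: [1.0, 0.9, -7.7]
grip_width: 0.241
[ 0.66059454 -0.03521069  0.1562177 ] [ 0.95011826  0.94854926 -7.7396166 ] 0.2413180259958692
```

View pics/i.png

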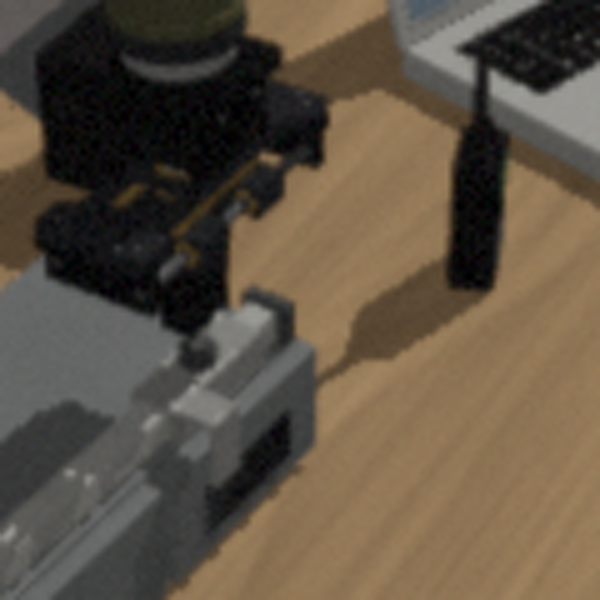

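```bash
python3 -m pendant '[{"travel":[0,0,0.005],"twist":0},{"travel":[0,0,0.015],"twist":0},{"travel":[0,0,0.025],"twist":0},{"travel":[0,0,0.035],"twist":0},{"travel":[0,0,0.045],"twist":0},{"travel":[0,0,0.055],"twist":0},{"travel":[0,0,0.064],"twist":0},{"travel":[0,0,0.07],"twist":0},{"travel":[0,0,0.07],"twist":0},{"travel":[0,0,0.07],"twist":0}]'
```

```text
time: 17.32
position: [0.6661, 0.0369, 0.1563]
tool_rot: [-1.159, 1.251, 1.171]
ft_force: [4.9, -0.7, -7.5]
grip_width: 0.245
```

```bash
python3 -m pendant '[{"travel":[0,0,0],"twist":0},{"travel":[0,-0.001,-0.001],"twist":0},{"travel":[0,-0.001,-0.002],"twist":0},{"travel":[0,-0.001,-0.002],"twist":0},{"travel":[0,-0.001,-0.002],"twist":0}]'
python3 - <<'E'
from h import *
s=ctrl.get_state();print(s['position'],s['ft_force'])
E
```

```text
time: 17.95
position: [0.6662, 0.0356, 0.156]
tool_rot: [-1.159, 1.252, 1.173]
ft_force: [-1.0, 2.8, -6.9]
grip_width: 0.245
[0.66618714 0.03560567 0.15602933] [-0.97604311  2.75197247 -6.85142093]
```

```bash
python3 -m pendant '[{"travel":[0.004,0,-0.0005],"twist":0},{"travel":[0.008,0,-0.0005],"twist":0},{"travel":[0.012,0,-0.0005],"twist":0},{"travel":[0.015,0,-0.0005],"twist":0},{"travel":[0.015,0,-0.0005],"twist":0},{"travel":[0.015,0,-0.0005],"twist":0}]'
python3 - <<'E'
from h import *
s=ctrl.get_state();print(s['position'],s['ft_force'])
s=ctrl.get_image("side"); cv2.imwrite("pics/j.png",cv2.resize(s[150:290,150:320,::-1],None,fx=4.2,fy=4.2,interpolation=cv2.INTER_CUBIC))
s=ctrl.get_image("wrist"); cv2.imwrite("pics/jw.png",s[:,:,::-1])
s=ctrl.get_image("top"); cv2.imwrite("pics/jt.png",cv2.resize(s[95:245,170:340,::-1],None,fx=4,fy=4,interpolation=cv2.INTER_CUBIC))
E
```

```text
time: 18.7
position: [0.6661, 0.0351, 0.1415]
tool_rot: [-1.159, 1.251, 1.172]
ft_force: [-1.0, 1.1, -1.8]
grip_width: 0.244
[0.66612967 0.03505702 0.14154398] [-0.98914881  1.11535843 -1.759433  ]
```

View pics/j.png

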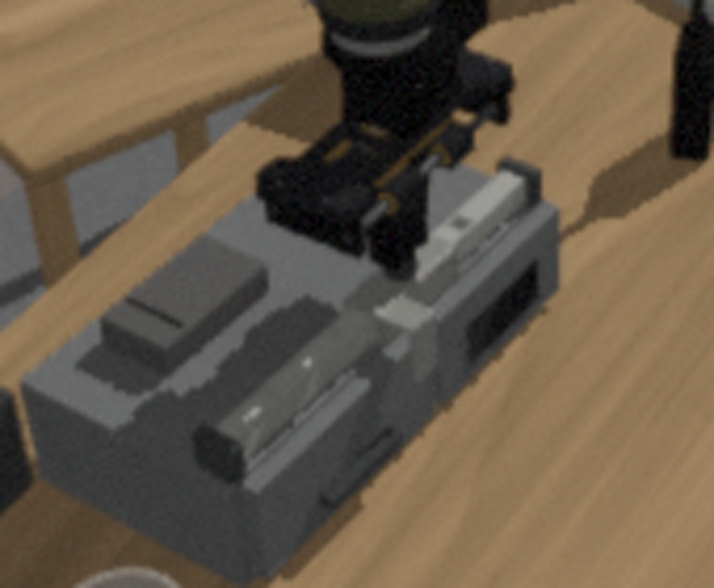

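View pics/jw.png

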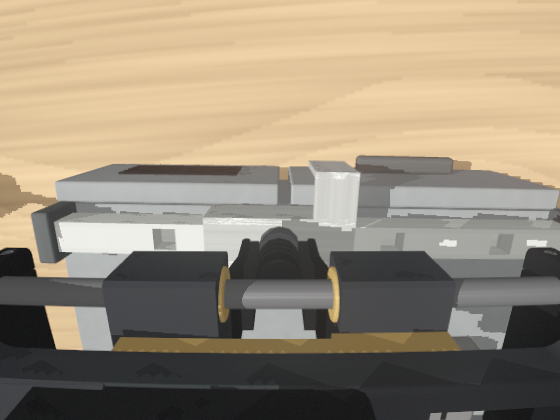

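```bash
python3 -m pendant '[{"travel":[0.002,0,0],"twist":0},{"travel":[0.002,0,0],"twist":0},{"travel":[0.002,0,0],"twist":0},{"travel":[0.002,0,0],"twist":0}]'
python3 - <<'E'
from h import *
np.set_printoptions(precision=4,suppress=True)
s=ctrl.get_state();print(s['position'],s['ft_force'],s['grip_width'])
p=(s['position'],s['tool_rot'])
a=[onz("wrist",u,.12,p) for u in [(163,239),(393,242),(506,242)]]
print(np.array(a)); d=lambda x,y:np.linalg.norm(x-y)
print("hole0-2",d(a[0],a[1]),"2-3",d(a[1],a[2]))
e=[onz("wrist",u,.124,p) for u in [(204,208),(357,210)]]; print(e,d(*e)); m=(e[0]+e[1])/2
print("sleeve mid past hole0 along rail", (m-a[0])@((a[1]-a[0])/d(a[0],a[1])))
w=ctrl.get_image("wrist"); cv2.imwrite("pics/k.png",cv2.resize(w[190:350,140:420,::-1],None,fx=2.8,fy=2.8,interpolation=cv2.INTER_CUBIC))
E
```

```text
time: 19.35
position: [0.6662, 0.035, 0.1414]
tool_rot: [-1.16, 1.251, 1.171]
ft_force: [-3.2, 0.3, 6.2]
grip_width: 0.24
[0.6662 0.035  0.1414] [-3.2406  0.3195  6.2021] 0.2400361417949473
[[ 0.6596 -0.0355  0.12  ]
 [ 0.6702  0.1045  0.12  ]
 [ 0.6752  0.1762  0.12  ]]
hole0-2 0.1404414825796423 2-3 0.07189517635425867
[array([ 0.6405, -0.0068,  0.124 ]), array([0.6472, 0.0814, 0.124 ])] 0.0884734887167556
sleeve mid past hole0 along rail 0.07147266683349507
```

View pics/k.png

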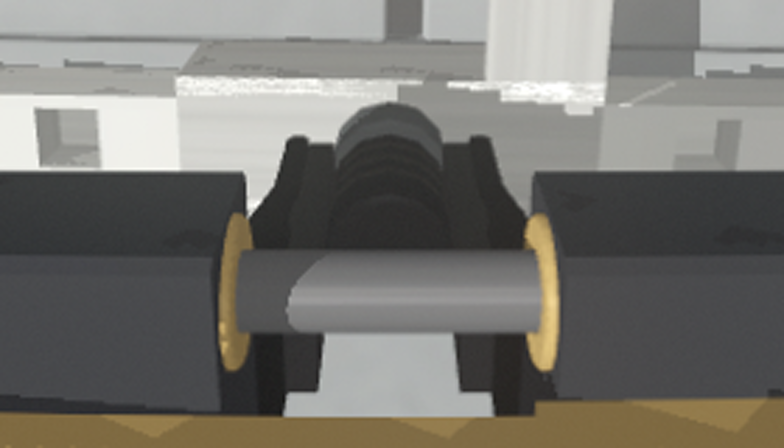

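Run:
```python
from bench import ctrl
print(ctrl.close_job())
```

```text
the job is handed in; nothing more can be done
None
```

I put the charger in the drawer, pushed the drawer shut, and moved the locking section to the next hole with the pin home. I handed the job in at about 19 s while still holding the knob with the grip set to 40 N.

What the last checks showed:
- **Charger:** the side picture taken after release showed it lying in the tray. It could not be seen again once the drawer was shut.
- **Drawer:** it stopped firmly at about 12 N. In the later pictures it looks flush with the blank panel, to about 2 mm by eye.
- **Plunger:** it came up 14.7 mm against −7.7 N. After lowering, the tool was back at its original grasp height of 0.1415 m. A further 2 mm push met a firm stop (+6.2 N, height 0.1414 m), so the pin is home and not riding on the rail.
- **Section position:** the tool moved 70.5 mm. The wrist picture puts the sleeve's middle 71.5 mm past the first hole, a 1 mm disagreement that is within the calibration error. The tongue stands in front of the drawer.
- **Bystanders:** I did not touch them, and they looked unmoved wherever they showed in the pictures. I did not measure their positions at the end.

One disagreement came up on the way. The first two-camera fix on the knob missed by 6 mm, so I used the wrist picture for the grasp.

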